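# Rest the bore gauge in its cradle and pull its cap off

### The arm

A 6-joint arm with a two-finger parallel gripper is mounted at the origin on the work surface. World frame = base frame: x ahead of the robot, y to its left, z up, the work surface at z = 0. Lengths are in m, angles in rad, forces in N, time in s.
With the tool pointing down it reaches from about 0.225 to 0.875 m from the base axis. Payload 3.4 kg.
Tool frame: the origin (TCP) lies at the very end of the fingers, on their centre line; the grasp point (between the pads) lies manip.grip_point_offset behind it (manip.grip_point_offset is the distance from the TCP to the grasp point, in m); z points along the fingers, y is the line along which they close (so a half turn about z gives the same grasp; the last joint's range is limited). The gripper opens to 85 mm and grips with 20 to 120 N. Pads are 22 mm wide; open, the fingers measure 114 mm over their backs; the gripper's body (76 mm by 85 mm) begins 54 mm behind the grasp point. The pads swing forward as they close: fully open they stand 13 mm farther back than shut.
Start: joints at [1.139, 0.276, 1.505, -0, 1.361, -0.121], TCP at [0.176, 0.547, 0.231] pointing down, gripper open.
Joint ranges: [-2.89, 2.89], [-0.75, 2.08], [0.22, 2.7], [-1.18, 4.32], [0.11, 2.71], [-2.7, 2.7]. Speed limits (rad/s): [2.57, 2.57, 3.14, 3.14, 3.14, 3.14].

### API

Orientations are given as a unit quaternion [w, x, y, z].
In Python, from rig import manip gives the robot as it stands.
- The arm moves only by the shell command python3 -m pendant 'ROWS' [FORCE]. ROWS is JSON, a list of rows, each an object of numbers: "jaw": the opening, from -1 (shut) to 1 (fully open); "tx", "ty", "tz": the shift along the world's x, y, z in cm; "ax", "ay", "az": the turn, a rotation vector about the world's x, y, z in degrees. In form: [{"jaw": .., "tx": .., "ty": .., "tz": .., "ax": .., "ay": .., "az": ..}, ...]. A call has 1 to 10 rows; each row is the pose to reach, as a shift and turn from the pose commanded when the call began; what a row does not reach only later rows make up. A row lasts 1/8 s, in which the tool goes at most 62.5 mm and 10.7 degrees, less where a joint would pass 70% of its speed; a pose out of reach is approached as far as the arm can. A call with a gripper value outside its range is refused whole. The fingers move at their own pace and stop on an object; FORCE is the grip in N (left out, the last holds). Time passes only in rows, so rows that repeat a pose let the fingers close. It gives the time, the measured TCP pose, the force, the opening and the grip force at its end, in the units of the state.
- manip.get_state(): the state, without advancing time (a new reading comes with each control period).
- manip.get_image(name): name is "scene" or "top"; returns a dict with "pixels" (480x640x3 uint8, blue, green, red), "depth" (480x640 float32, m along the optical axis (not along the pixel's ray), 0 where there is no reading), "fx", "fy", "cx", "cy" (pixels), "D" ([k1, k2, p1, p2, k3] as OpenCV has them; the pictures are not rectified), "pose" (4x4, takes a point from camera to world coordinates). Camera axes: x right, y down, z forward; pixel columns grow to the right and rows downward; lengths in m; the calibration is good to about 2 mm. A picture is of the moment at which its call begins.
- manip.sign_off(): hands the job in; it is judged then, once.
The state is a dict: "clock": time; "qpos": joint angles; "qd": joint speeds; "effort": joint torques, N m; "position": TCP position; "ee_rot": TCP orientation; "contact_force": force on the tool from outside, world axes, zero at the start; "moment": the same for the moment, N m; "width": finger opening in m; "gripper_force": force on a finger pad.
Only numpy, scipy, OpenCV 4.12 (cv2) and the standard library are available. Lean on these libraries where they do the work, as an engineer would, in place of code of your own. Each camera call takes 0.05 s, during which the arm holds its last target. There are 200 camera calls.

### The job

Lay the capped bore gauge in the V cradle, its two square collars straddling the saddles and its cap pointing away from the backstop, and let go of it with the cap still on. Then take hold of the cap and pull it straight off the nose past its click and out to its stop, leaving the gauge resting in the cradle. Leave the other things on the bench where they are.

Things in the scene. Friction and masses are not known exactly. Their poses are not given: they have to be found in the camera images.
- gauge: Bore gauge lying level on its two square steel collars, 159 mm long, 0.37 kg: round aluminium handle, diameter 26 mm; collars 50 x 50 x 8 mm, inner faces at x = -51 and +51 mm, outer at -59 and +59; round grey cap at the +x end. Origin: under mid-handle, level with the collars' lower edges; x along the gauge towards the cap, z up; the gauge axis is 25 mm above the origin.
- handle_mid (a point): Middle of the gauge's handle, on the gauge's axis; axes as gauge. The free handle is 102 mm long between the collars.
- cap_mid (a point): Middle of the cap, on the gauge's axis; x points off the nose (the way to pull). The cap is a cylinder of diameter 36 mm and length 40 mm along x, its near end 1 mm from the collar when on; it is captive on a thin guide pin, so it does not come away altogether.
- cap (a joint): How far the cap has been pulled off (m): 0 = on, 0.028 = out at its stop. A click detent holds it on: about 10 N pulls it over within the first 6 mm; after that it slides with light friction and stays where it is left.
- cradle: Fixed aluminium base 150 x 60 x 10 mm with two steel 90 degree V saddles open upwards (x = 26 to 46 and -46 to -26 mm, 50 mm wide, tops about 50 mm above the bench) and an upright backstop plate 75 mm high at x = -84 to -76 mm. The collars go outside the saddles, with 5 mm play each way. Origin: on the bench midway between the saddles; x along the Vs, away from the backstop; z up.
- seat (a point): Where the middle of the gauge's handle is when it rests centred in the saddles: 45 mm above the bench, axes as cradle.
- plain_gauge: Bystander: another gauge with the same handle and collars but a bare steel pin (diameter 18 mm) with a round end instead of a cap. Origin and axes as gauge; 162 mm long.
- ring_gauge: Bystander: steel ring, 40 mm outside, 22 mm inside, 18 mm high. Origin at the centre of its underside.
- hole_block: Bystander: aluminium block 75 x 50 x 40 mm with six holes. Origin at the centre of its underside.
- caliper: Bystander: caliper lying flat, 220 mm long along x, 10 mm high. Origin on the bench near its slider.
- dial: Bystander: dial indicator lying flat, diameter 58 mm, 21 mm high, 50 mm stem to -x. Origin at the centre of its underside.
- block_case: Bystander: closed wooden case 100 x 70 x 30 mm. Origin at the centre of its underside.
- driver: Bystander: screwdriver lying along its x axis, 150 mm long. Origin on the bench at its middle.
There are look-alikes about, which are no part of the job. What is shaped like the gauge but green or yellow is not meant.

How it is judged:
By the outcome, as a careful person would: the job done as asked, in the order asked, and still so for the second after the job is handed in, with the robot touching nothing.
It also fails if it takes over 48 s, if anything falls off the work surface, if the arm or the gripper's body presses on something with over 40 N, if the wrist force passes 120 N, or if a joint passes its speed limit or range.

## Working session

There is one attempt and no reset: what is moved stays moved. The work goes in short steps, Python scripts to look and compute and a shell command to move; the robot and the scene stay as the last step left them, time stands still between calls to the robot, and variables do not carry over. Pictures are saved under pics/ and viewed, at most 10 in all, crops included, and the job is handed in when it is done.

```bash
ls; mkdir -p pics; python3 - <<'E'
from rig import manip
import cv2,numpy as np,pickle
d={}
for n in("scene","top"):
    i=manip.get_image(n);d[n]=i;cv2.imwrite(f"pics/{n}0.png",i["pixels"])
    print(n,i["fx"],i["cx"],i["cy"],i["D"],np.round(i["pose"],3).tolist())
pickle.dump(d,open("d0.pkl","wb"));s=manip.get_state();print(s,manip.grip_point_offset)
E
```

```text
pics
scene 441.4429162503536 317.146980001435 242.76984932417238 [-0.0786464  0.         0.         0.         0.       ] [[0.057, 0.832, -0.551, 1.091], [0.998, -0.055, 0.02, -0.081], [-0.014, -0.551, -0.834, 0.916], [0.0, 0.0, 0.0, 1.0]]
top 566.6369211774146 312.43833133930906 238.4469346513357 [0.04814636 0.         0.         0.         0.        ] [[-0.018, -0.997, 0.079, 0.398], [-1.0, 0.019, 0.016, -0.085], [-0.017, -0.078, -0.997, 1.76], [0.0, 0.0, 0.0, 1.0]]
{'clock': 0.1, 'qpos': array([ 1.13899515e+00,  2.76506591e-01,  1.50600002e+00, -2.16369331e-05,
        1.36071114e+00, -1.20983753e-01]), 'qd': array([-0.00047892, -0.00242292, -0.00283711, -0.00168345,  0.00057945,
        0.00015015]), 'effort': array([ 4.72545671e-04, -4.17700982e+01, -2.46402347e+01, -4.63307842e-04,
        5.79958330e-03,  5.85582015e-06]), 'position': array([0.17565997, 0.54701319, 0.23054316]), 'ee_rot': array([-2.11556777e-04,  1.54781609e-01,  9.87948376e-01, -7.84596895e-04]), 'contact_force': array([ 0.45588348, -0.24859586,  1.31120864]), 'moment': array([-0.01721322, -0.00424737,  0.0192317 ]), 'gripper_force': 0.0, 'width': 0.08531241440018299} 0.0187
```

View pics/scene0.png

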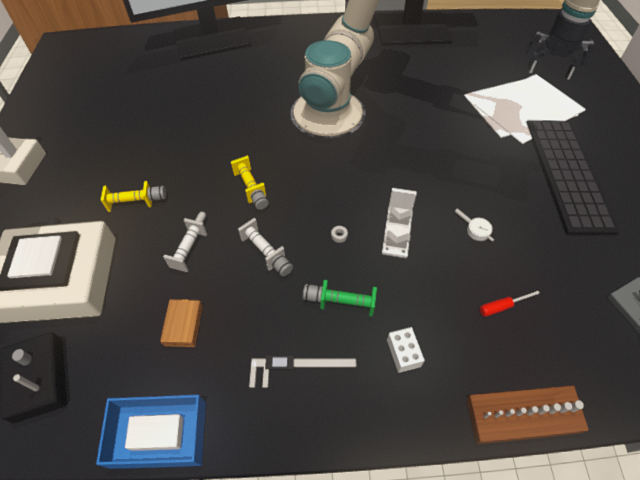

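View pics/top0.png

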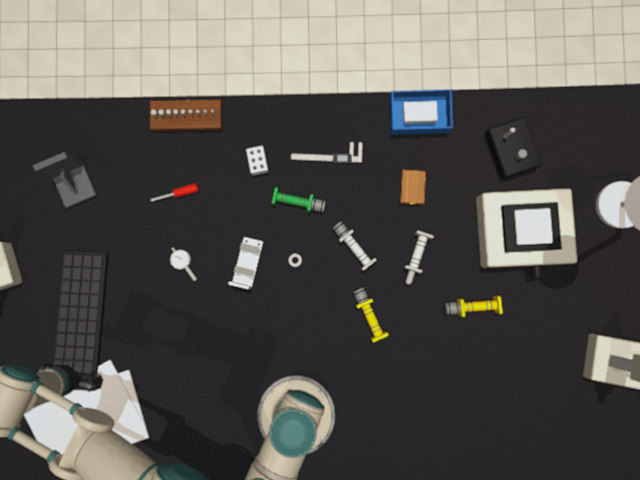

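The scene view shows the capped white gauge at about (265,248), with its cap at (285,266), and the cradle at (400,222) with the backstop on the robot's side. In the top view the gauge is at (353,246), cap at (340,229), and the cradle at (246,263). Next I'll enlarge these and measure.

```bash
cat > h.py <<'E'
import cv2,numpy as np,pickle
def ray(i,uv):
    K=np.array([[i["fx"],0,i["cx"]],[0,i["fy"],i["cy"]],[0,0,1]])
    p=cv2.undistortPoints(np.array([[uv]],float),K,np.array(i["D"]))[0,0]
    P=np.array(i["pose"]);d=P[:3,:3]@[p[0],p[1],1];return P[:3,3],d/np.linalg.norm(d)
def plane(i,uv,z):
    o,d=ray(i,uv);return o+d*(z-o[2])/d[2]
def tri(i,a,j,b):
    o,d=ray(i,a);q,e=ray(j,b)
    s=np.linalg.lstsq(np.c_[d,-e],q-o,rcond=None)[0];A=o+d*s[0];B=q+e*s[1];return (A+B)/2,np.linalg.norm(A-B)
def proj(i,X):
    K=np.array([[i["fx"],0,i["cx"]],[0,i["fy"],i["cy"]],[0,0,1]]);T=np.linalg.inv(i["pose"])
    return cv2.projectPoints(np.array(X,float).reshape(-1,3),cv2.Rodrigues(T[:3,:3])[0],T[:3,3],K,np.array(i["D"]))[0][:,0]
def crop(im,x0,y0,w,h,W,H):
    o=cv2.resize(im[y0:y0+h,x0:x0+w],(W,H),interpolation=cv2.INTER_CUBIC)
    for k in range(0,w,10):
        cv2.line(o,(k*W//w,0),(k*W//w,6),(0,255,255),1)
        if k%20==0: cv2.putText(o,str(x0+k),(k*W//w,18),0,.35,(0,255,255),1)
    for k in range(0,h,10):
        cv2.line(o,(0,k*H//h),(6,k*H//h),(0,255,255),1)
        if k%20==0: cv2.putText(o,str(y0+k),(8,k*H//h+4),0,.35,(0,255,255),1)
    return o
E
python3 - <<'E'
from h import *
d=pickle.load(open("d0.pkl","rb"));s=d["scene"]["pixels"];t=d["top"]["pixels"]
m=np.vstack([np.hstack([crop(s,230,210,80,70,400,350),crop(s,370,180,60,80,262,350)]),np.zeros((0,662,3),np.uint8)])
m2=np.hstack([crop(t,325,215,60,60,400,400),crop(t,220,230,50,65,308,400)])
cv2.imwrite("pics/c1.png",m);cv2.imwrite("pics/c2.png",m2)
for n in d:
    dd=d[n];K=(dd["depth"])
    for uv in ([(260,243),(285,266),(265,232),(401,215),(400,195),(410,250)] if n=="scene" else [(354,247),(340,229),(246,263),(240,286),(252,242)]):
        z=K[uv[1],uv[0]];o,r=ray(dd,uv);f=np.array(dd["pose"])[:3,2];print(n,uv,np.round(o+r*z/(r@f),4))
E
```

```text
scene (260, 243) [ 0.5016 -0.1962  0.0362]
scene (285, 266) [ 0.5723 -0.137   0.0411]
scene (265, 232) [ 0.4451 -0.1886  0.0006]
scene (401, 215) [0.4399 0.1542 0.0347]
scene (400, 195) [0.3938 0.1561 0.0569]
scene (410, 250) [ 0.5217  0.1685 -0.0013]
top (354, 247) [ 0.5051 -0.1837  0.0365]
top (340, 229) [ 0.56   -0.142   0.0466]
top (246, 263) [0.4636 0.1499 0.0069]
top (240, 286) [0.3932 0.1595 0.0721]
top (252, 242) [0.5285 0.1308 0.0062]
```

View pics/c1.png

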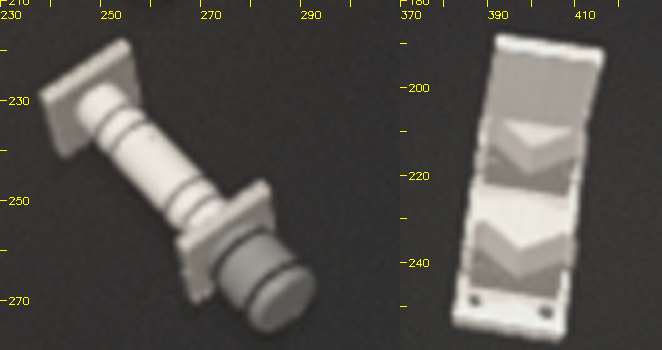

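View pics/c2.png

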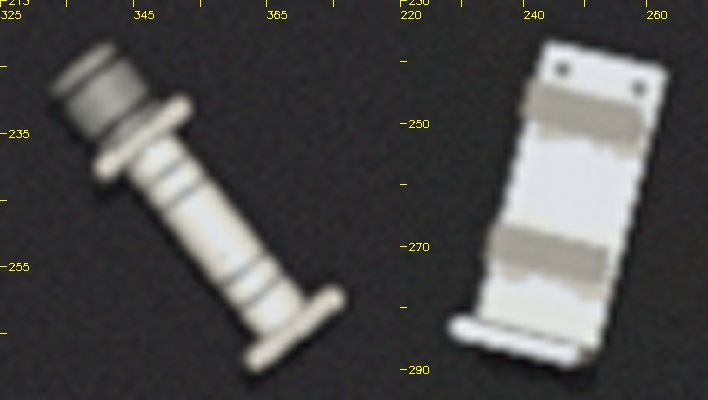

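The crops show the gauge's collars at scene (246,223) and (274,252), and top (369,264) and (346,236). The cradle's screw holes are at scene (387,248) and (403,251), and the backstop's top edge is at scene (405,189). In the top view the holes are near (246,241) and (259,244), and the backstop near (240,284).

```bash
python3 - <<'E'
from h import *
d=pickle.load(open("d0.pkl","rb"));S=d["scene"];T=d["top"]
f=lambda p,x0,y0,sx,sy:((p[0]+.5)/sx-.5+x0,(p[1]+.5)/sy-.5+y0)
sg=lambda x,y:f((x,y),230,210,5,5); sc=lambda x,y:f((x-400,y),370,180,262/60,350/80)
tg=lambda x,y:f((x,y),325,215,400/60,400/60); tc=lambda x,y:f((x-400,y),220,230,308/50,400/65)
for n,a,b in [("coll2 top",sg(84,65),tg(295,328)),("coll1 top",sg(222,211),tg(143,138)),
  ("capend",sg(283,300),tg(82,66)),
  ("holeL",sc(475,300),tc(562,68)),("holeR",sc(546,312),tc(639,88)),("cornL",sc(453,322),tc(545,40)),("cornR",sc(563,338),tc(668,70)),
  ("back L",sc(498,36),tc(455,323)),("back R",sc(604,52),tc(595,353))]:
    X,e=tri(S,a,T,b);print(n,np.round(X,4),"gap",round(e,4), "top@z", np.round(plane(T,b,round(X[2],3)),4)[:2])
# masks: axis of gauge & cradle in top by white mask, plane cast
for n,I,(x0,y0,w,h),z in [("gauge top",T,(325,215,60,60),.025),("gauge scene",S,(230,210,80,70),.025),("cradle top",T,(222,230,48,65),.01),("cradle scene",S,(370,180,60,80),.01)]:
    im=I["pixels"][y0:y0+h,x0:x0+w];m=(cv2.cvtColor(im,cv2.COLOR_BGR2GRAY)>85).astype(np.uint8)
    ys,xs=np.nonzero(m);r=cv2.minAreaRect(np.c_[xs+x0,ys+y0].astype(np.float32));b=cv2.boxPoints(r)
    P=np.array([plane(I,p,z) for p in b]);print(n,np.round(r[0],1),np.round(P[:,:2],3).tolist(),np.round(P.mean(0)[:2],4))
E
```

```text
coll2 top [ 0.4528 -0.2267  0.0553] gap 0.0017 top@z [ 0.4527 -0.2259]
coll1 top [ 0.54   -0.1603  0.0537] gap 0.0015 top@z [ 0.5399 -0.1595]
capend [ 0.5757 -0.1342  0.0303] gap 0.0018 top@z [ 0.5757 -0.1333]
holeL [0.5294 0.1271 0.0247] gap 0.0403 top@z [0.5317 0.1472]
holeR [0.5262 0.1297 0.0072] gap 0.0381 top@z [0.5222 0.1109]
cornL [0.543  0.124  0.0262] gap 0.0625 top@z [0.5458 0.1555]
cornR [0.5385 0.1264 0.0024] gap 0.0607 top@z [0.5314 0.0967]
back L [0.4022 0.1596 0.0973] gap 0.0592 top@z [0.4054 0.1895]
back R [0.3978 0.1585 0.0781] gap 0.0677 top@z [0.3898 0.1254]
gauge top [353.3 244.3] [[0.563, -0.112], [0.596, -0.154], [0.465, -0.252], [0.434, -0.211]] [ 0.5145 -0.1824]
gauge scene [266.1 247.6] [[0.455, -0.263], [0.405, -0.216], [0.559, -0.107], [0.602, -0.153]] [ 0.5051 -0.1846]
cradle top [245.4 262.5] [[0.399, 0.207], [0.552, 0.168], [0.532, 0.095], [0.379, 0.135]] [0.4655 0.1513]
cradle scene [398.7 222.4] [[0.536, 0.092], [0.325, 0.148], [0.343, 0.217], [0.551, 0.155]] [0.4389 0.1528]
```

The cradle's left and right points were mirrored between the two views, so I'll pair them again.

```bash
python3 - <<'E'
from h import *
d=pickle.load(open("d0.pkl","rb"));S=d["scene"];T=d["top"]
f=lambda p,x0,y0,sx,sy:((p[0]+.5)/sx-.5+x0,(p[1]+.5)/sy-.5+y0)
sc=lambda x,y:f((x-400,y),370,180,262/60,350/80);tc=lambda x,y:f((x-400,y),220,230,308/50,400/65)
R={}
for n,a,b in [("hole-",sc(475,300),tc(639,88)),("hole+",sc(546,312),tc(562,68)),("corn-",sc(453,322),tc(668,70)),("corn+",sc(563,338),tc(545,40)),
  ("back-",sc(498,36),tc(595,353)),("back+",sc(604,52),tc(455,323)),
  ("sad far -",sc(478,222),tc(644,117)),("sad far +",sc(575,238),tc(530,85))]:
    X,e=tri(S,a,T,b);R[n]=X;print(n,np.round(X,4),"gap",round(e,4))
for z,p in((.010,("hole",)),(.01,("corn",)),(.075,("back",)),(.05,("sad far ",))):
    print(p,(R[p[0]+"-"]+R[p[0]+"+"])/2, np.degrees(np.arctan2(*(R[p[0]+"+"]-R[p[0]+"-"])[[1,0]]))-90)
c=(R["corn-"]+R["corn+"])/2;b=(R["back-"]+R["back+"])/2
v=(c-b)[:2];print("len",np.linalg.norm(v),"yaw",np.degrees(np.arctan2(v[1],v[0])));u=v/np.linalg.norm(v);print("centre",c[:2]-.075*u,b[:2]+.08*u)
E
```

```text
hole- [0.5217 0.1096 0.0131] gap 0.0011
hole+ [0.5324 0.148  0.0135] gap 0.0016
corn- [0.5311 0.0962 0.0064] gap 0.0001
corn+ [0.547  0.1565 0.0087] gap 0.0029
back- [0.3905 0.1289 0.0826] gap 0.0083
back+ [0.4054 0.1917 0.0816] gap 0.0008
sad far - [0.5043 0.1047 0.0642] gap 0.0049
sad far + [0.5204 0.157  0.0673] gap 0.0004
('hole',) [0.52708058 0.12882191 0.01327975] -15.638078317692049
('corn',) [0.53906001 0.12632466 0.00758454] -14.807486945924154
('back',) [0.3979075  0.16030418 0.08206657] -13.358231448789041
('sad far ',) [0.51235185 0.13083781 0.06573495] -17.05789099341054
len 0.1451848490556354 yaw -13.535225787693687
centre [0.46614305 0.1438779 ] [0.47568559 0.14158073]
```

Cradle: measured at about (0.4755, 0.1418), yaw -14.2°. The 146 mm from front edge to backstop fits a base running from -84 to 66 mm. Gauge: mid-handle at (0.496, -0.193), yaw 37.3°, collar spacing 109.6 mm against the expected 110. I'll move above the gauge now.

```bash
python3 -m pendant '[{"jaw":1,"tx":32,"ty":-74,"tz":0,"az":-125},{"jaw":1,"tx":32,"ty":-74,"tz":0,"az":-125},{"jaw":1,"tx":32,"ty":-74,"tz":0,"az":-125},{"jaw":1,"tx":32,"ty":-74,"tz":0,"az":-125},{"jaw":1,"tx":32,"ty":-74,"tz":0,"az":-125},{"jaw":1,"tx":32,"ty":-74,"tz":0,"az":-125},{"jaw":1,"tx":32,"ty":-74,"tz":0,"az":-125},{"jaw":1,"tx":32,"ty":-74,"tz":0,"az":-125},{"jaw":1,"tx":32,"ty":-74,"tz":0,"az":-125},{"jaw":1,"tx":32,"ty":-74,"tz":0,"az":-125}]' 50; python3 -c "
from rig import manip
print(manip.get_state()['qpos'])"
```

```text
[ 1.13899515e+00  2.76506591e-01  1.50600002e+00 -2.16369331e-05
  1.36071114e+00 -1.20983753e-01]invalid input at $[0]: expected keys jaw, tx, ty, tz, ax, ay, az
```

All the keys are required.

```bash
python3 -m pendant '[{"jaw":1,"tx":32,"ty":-74,"tz":0,"ax":0,"ay":0,"az":-125},{"jaw":1,"tx":32,"ty":-74,"tz":0,"ax":0,"ay":0,"az":-125},{"jaw":1,"tx":32,"ty":-74,"tz":0,"ax":0,"ay":0,"az":-125},{"jaw":1,"tx":32,"ty":-74,"tz":0,"ax":0,"ay":0,"az":-125},{"jaw":1,"tx":32,"ty":-74,"tz":0,"ax":0,"ay":0,"az":-125},{"jaw":1,"tx":32,"ty":-74,"tz":0,"ax":0,"ay":0,"az":-125},{"jaw":1,"tx":32,"ty":-74,"tz":0,"ax":0,"ay":0,"az":-125},{"jaw":1,"tx":32,"ty":-74,"tz":0,"ax":0,"ay":0,"az":-125},{"jaw":1,"tx":32,"ty":-74,"tz":0,"ax":0,"ay":0,"az":-125},{"jaw":1,"tx":32,"ty":-74,"tz":0,"ax":0,"ay":0,"az":-125}]' 50; cat > st.py <<'E'
from rig import manip
import numpy as np
s=manip.get_state();w,x,y,z=s['ee_rot']
# tool y direction and z
ty=np.array([2*(x*y-w*z),1-2*(x*x+z*z),2*(y*z+w*x)]);tz=np.array([2*(x*z+w*y),2*(y*z-w*x),1-2*(x*x+y*y)])
print("t",round(s['clock'],2),"pos",np.round(s['position'],4),"yawY",round(np.degrees(np.arctan2(ty[1],ty[0])),1),"tz",np.round(tz,3),"F",np.round(s['contact_force'],1),"w",round(s['width'],4),"g",round(s['gripper_force'],1),"q6",round(s['qpos'][5],2))
E
python3 st.py
```

```text
clock: 1.35
position: [0.4242, -0.0281, 0.2313]
ee_rot: [-0.0, 0.89, 0.457, 0.0]
contact_force: [1.4, -0.3, -0.6]
width: 0.0856
gripper_force: 0.0
t 1.35 pos [ 0.4242 -0.0281  0.2313] yawY -35.6 tz [ 0.001  0.    -1.   ] F [ 1.4 -0.3 -0.6] w 0.0856 g 0.0 q6 0.39
```

```bash
python3 -m pendant '[{"jaw":1,"tx":6,"ty":-13,"tz":-3,"ax":0,"ay":0,"az":-15},{"jaw":1,"tx":6,"ty":-13,"tz":-6,"ax":0,"ay":0,"az":-15},{"jaw":1,"tx":6,"ty":-13,"tz":-8,"ax":0,"ay":0,"az":-15},{"jaw":1,"tx":6,"ty":-13,"tz":-8,"ax":0,"ay":0,"az":-15},{"jaw":1,"tx":6,"ty":-13,"tz":-8,"ax":0,"ay":0,"az":-15}]'; python3 st.py
```

```text
clock: 1.98
position: [0.4837, -0.1556, 0.1516]
ee_rot: [-0.0, 0.94, 0.34, -0.0]
contact_force: [-0.2, -0.3, -0.7]
width: 0.0856
gripper_force: 0.0
t 1.98 pos [ 0.4837 -0.1556  0.1516] yawY -50.2 tz [-0.     0.001 -1.   ] F [-0.2 -0.3 -0.7] w 0.0856 g 0.0 q6 0.43
```

```bash
python3 -m pendant '[{"jaw":1,"tx":1.3,"ty":-3.8,"tz":-2,"ax":0,"ay":0,"az":-2.5},{"jaw":1,"tx":1.3,"ty":-3.8,"tz":-6,"ax":0,"ay":0,"az":-2.5},{"jaw":1,"tx":1.3,"ty":-3.8,"tz":-11,"ax":0,"ay":0,"az":-2.5},{"jaw":1,"tx":1.3,"ty":-3.8,"tz":-14,"ax":0,"ay":0,"az":-2.5},{"jaw":1,"tx":1.3,"ty":-3.8,"tz":-14.1,"ax":0,"ay":0,"az":-2.5},{"jaw":1,"tx":1.3,"ty":-3.8,"tz":-14.1,"ax":0,"ay":0,"az":-2.5}]'; python3 st.py; python3 - <<'E'
from h import *
from rig import manip
a=manip.get_image("scene");cv2.imwrite("pics/p1.png",crop(a["pixels"],210,180,120,100,720,600))
E
```

```text
clock: 2.72
position: [0.4983, -0.1941, 0.0123]
ee_rot: [0.001, 0.947, 0.32, 0.001]
contact_force: [-0.2, -1.3, 0.2]
width: 0.0852
gripper_force: 0.0
t 2.73 pos [ 0.4983 -0.1941  0.0123] yawY -52.7 tz [ 0.003 -0.002 -1.   ] F [-0.2 -1.3  0.2] w 0.0852 g 0.0 q6 0.42
```

View pics/p1.png

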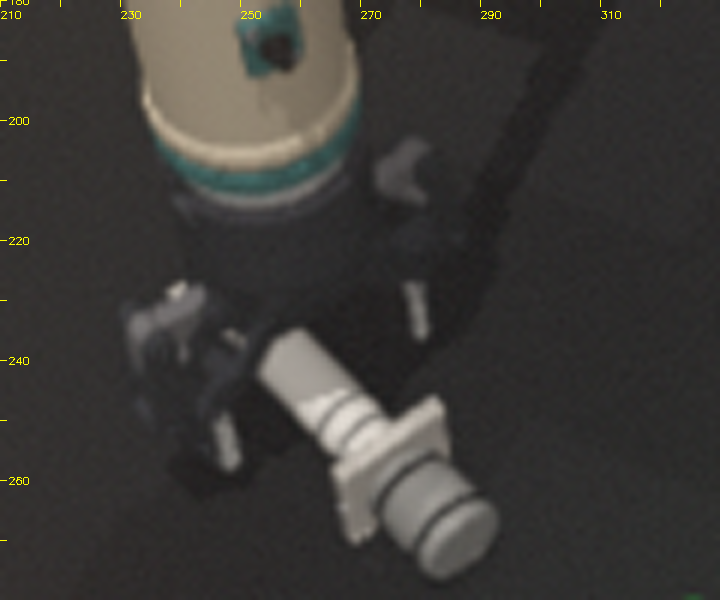

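The open fingers straddle the handle, at scene (248,253) and (279,232), clear of the collars. I'll close and lift.

```bash
python3 -m pendant '[{"jaw":-1,"tx":0,"ty":0,"tz":0,"ax":0,"ay":0,"az":0},{"jaw":-1,"tx":0,"ty":0,"tz":0,"ax":0,"ay":0,"az":0},{"jaw":-1,"tx":0,"ty":0,"tz":0,"ax":0,"ay":0,"az":0},{"jaw":-1,"tx":0,"ty":0,"tz":0,"ax":0,"ay":0,"az":0},{"jaw":-1,"tx":0,"ty":0,"tz":0,"ax":0,"ay":0,"az":0},{"jaw":-1,"tx":0,"ty":0,"tz":0,"ax":0,"ay":0,"az":0},{"jaw":-1,"tx":0,"ty":0,"tz":0,"ax":0,"ay":0,"az":0},{"jaw":-1,"tx":0,"ty":0,"tz":0,"ax":0,"ay":0,"az":0}]' 60; python3 st.py
```

```text
clock: 3.78
position: [0.4972, -0.1945, 0.0109]
ee_rot: [0.0, 0.948, 0.319, 0.0]
contact_force: [-0.7, 0.4, 4.6]
width: 0.0239
gripper_force: 58.7
t 3.77 pos [ 0.4972 -0.1945  0.0109] yawY -52.7 tz [ 0.001 -0.001 -1.   ] F [-0.7  0.4  4.6] w 0.0239 g 58.7 q6 0.42
```

```bash
python3 -m pendant '[{"jaw":-1,"tx":0,"ty":0,"tz":2,"ax":0,"ay":0,"az":0},{"jaw":-1,"tx":0,"ty":0,"tz":6,"ax":0,"ay":0,"az":0},{"jaw":-1,"tx":0,"ty":0,"tz":10,"ax":0,"ay":0,"az":0},{"jaw":-1,"tx":0,"ty":3,"tz":14,"ax":0,"ay":0,"az":-8},{"jaw":-1,"tx":-1,"ty":8,"tz":15,"ax":0,"ay":0,"az":-17},{"jaw":-1,"tx":-1,"ty":13,"tz":15,"ax":0,"ay":0,"az":-26},{"jaw":-1,"tx":-2,"ty":18,"tz":15,"ax":0,"ay":0,"az":-35},{"jaw":-1,"tx":-2.2,"ty":23,"tz":15,"ax":0,"ay":0,"az":-44},{"jaw":-1,"tx":-2.2,"ty":28,"tz":15,"ax":0,"ay":0,"az":-51.5},{"jaw":-1,"tx":-2.2,"ty":31,"tz":15,"ax":0,"ay":0,"az":-51.5}]' ; python3 -m pendant '[{"jaw":-1,"tx":0,"ty":2.5,"tz":0,"ax":0,"ay":0,"az":0},{"jaw":-1,"tx":0,"ty":2.5,"tz":-4,"ax":0,"ay":0,"az":0},{"jaw":-1,"tx":0,"ty":2.5,"tz":-6,"ax":0,"ay":0,"az":0},{"jaw":-1,"tx":0,"ty":2.5,"tz":-6,"ax":0,"ay":0,"az":0}]' ;python3 st.py; python3 - <<'E'
from h import *
from rig import manip
d={n:manip.get_image(n) for n in("scene","top")};pickle.dump(d,open("d1.pkl","wb"))
m=np.hstack([crop(d["scene"]["pixels"],350,150,100,130,400,520),crop(d["top"]["pixels"],210,210,75,100,390,520)])
cv2.imwrite("pics/p2.png",m)
E
```

```text
clock: 5.03
position: [0.4735, 0.1179, 0.1593]
ee_rot: [0.0, 0.992, -0.123, -0.001]
contact_force: [-0.6, -1.1, -3.7]
width: 0.024
gripper_force: 59.8
clock: 5.52
position: [0.4724, 0.1406, 0.098]
ee_rot: [0.001, 0.992, -0.124, -0.003]
contact_force: [-0.8, -0.1, -3.5]
width: 0.0239
gripper_force: 59.7
t 5.53 pos [0.4724 0.1406 0.098 ] yawY -104.2 tz [-0.007 -0.001 -1.   ] F [-0.8 -0.1 -3.5] w 0.0239 g 59.7 q6 1.97
```

View pics/p2.png

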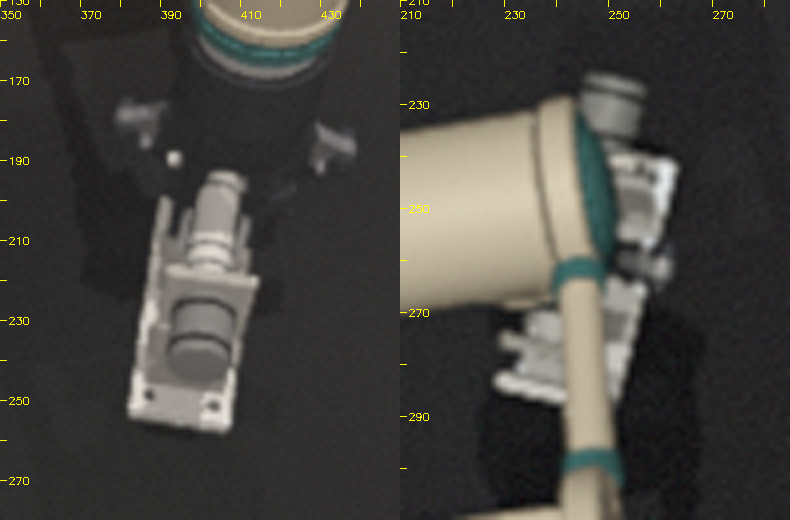

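```bash
python3 - <<'E'
from h import *
d=pickle.load(open("d1.pkl","rb"));S=d["scene"];T=d["top"]
f=lambda p,x0,y0,s:((p[0]+.5)/s-.5+x0,(p[1]+.5)/s-.5+y0)
yaw=np.radians(-14.2);u=np.array([np.cos(yaw),np.sin(yaw)]);n=np.array([-u[1],u[0]]);C=np.array([.4755,.1418])
g=lambda P:(np.round((P[:2]-C)@u*1000,1),np.round((P[:2]-C)@n*1000,1))
print("top cap end z.112/.125",[g(plane(T,f((617-400,76),210,210,5.2),z)) for z in(.112,.125)])
print("scene collar top front, z .137",g(plane(S,f((211.5,272.5),350,150,4),.137)))
print("scene cap end centre",g(plane(S,f((201,352),350,150,4),.112)))
print("top hole mid", g(plane(T,(lambda a:f(a,210,210,5.2))(((633+667)/2-400,(165+178)/2)),.011)))
print("tcp",g(np.array([.4724,.1406])))
d0=pickle.load(open("d0.pkl","rb"))["scene"]
f0=lambda x,y:((x+.5)/5-.5+230,(y+.5)/5-.5+210)
y=np.radians(37.3);u0=np.array([np.cos(y),np.sin(y)]);G=np.array([.4964,-.1935])
for nm,p,z in(("coll front top",(222,213),.05),("cap end",(283,300),.025)):
    P=plane(d0,f0(*p),z)[:2]-G;print("orig scene",nm,P@u0*1000,P@[-u0[1],u0[0]]*1000)
E
```

```text
top cap end z.112/.125 [(np.float64(99.9), np.float64(2.0)), (np.float64(99.0), np.float64(0.1))]
scene collar top front, z .137 (np.float64(49.4), np.float64(-0.7))
scene cap end centre (np.float64(85.6), np.float64(0.2))
top hole mid (np.float64(56.2), np.float64(-15.9))
tcp (np.float64(-2.7), np.float64(-1.9))
orig scene coll front top 53.125012559084766 -0.10160040266476113
orig scene cap end 95.82728915997599 -0.026271554091418823
```

The picture shows the gauge held over the cradle with its cap pointing away from the backstop (cap end at top (251,225), front collar at scene (402,218)). It is about 2.5 mm short along the cradle axis. I'll correct that and lower in steps, watching the force.

```bash
python3 -m pendant '[{"jaw":-1,"tx":0.3,"ty":0.1,"tz":-1,"ax":0,"ay":0,"az":0},{"jaw":-1,"tx":0.3,"ty":0.1,"tz":-2,"ax":0,"ay":0,"az":0},{"jaw":-1,"tx":0.3,"ty":0.1,"tz":-3,"ax":0,"ay":0,"az":0},{"jaw":-1,"tx":0.3,"ty":0.1,"tz":-3.5,"ax":0,"ay":0,"az":0},{"jaw":-1,"tx":0.3,"ty":0.1,"tz":-3.5,"ax":0,"ay":0,"az":0}]' >/dev/null;python3 st.py;python3 -m pendant '[{"jaw":-1,"tx":0,"ty":0,"tz":-0.4,"ax":0,"ay":0,"az":0},{"jaw":-1,"tx":0,"ty":0,"tz":-0.8,"ax":0,"ay":0,"az":0},{"jaw":-1,"tx":0,"ty":0,"tz":-0.8,"ax":0,"ay":0,"az":0}]' >/dev/null;python3 st.py; python3 - <<'E'
from h import *
from rig import manip
d={n:manip.get_image(n) for n in("scene","top")};pickle.dump(d,open("d2.pkl","wb"))
m=np.hstack([crop(d["scene"]["pixels"],370,170,70,95,405,550),crop(d["top"]["pixels"],225,220,50,75,367,550)])
cv2.imwrite("pics/p3.png",m)
E
```

```text
t 6.25 pos [0.4775 0.1417 0.0648] yawY -104.2 tz [-0.001 -0.    -1.   ] F [-0.3 -0.  -4.3] w 0.024 g 59.8 q6 1.97
t 6.62 pos [0.4776 0.1418 0.057 ] yawY -104.2 tz [-0.001 -0.    -1.   ] F [ 0.1 -0.  -3.9] w 0.0241 g 59.8 q6 1.97
```

View pics/p3.png

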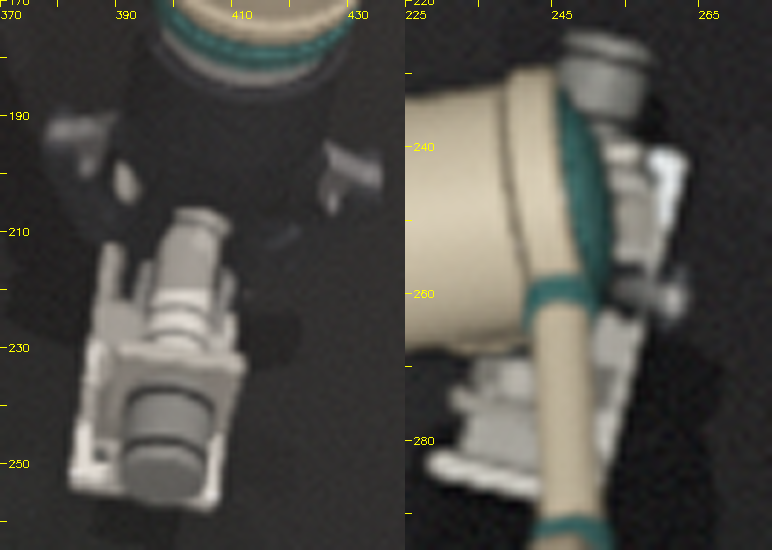

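The front collar has dropped below the saddle tops with no contact force (F steady), so the collars are straddling. I'll continue down.

```bash
python3 -m pendant '[{"jaw":-1,"tx":-0.1,"ty":0,"tz":-0.5,"ax":0,"ay":0,"az":0},{"jaw":-1,"tx":-0.1,"ty":0,"tz":-1.0,"ax":0,"ay":0,"az":0},{"jaw":-1,"tx":-0.1,"ty":0,"tz":-1.5,"ax":0,"ay":0,"az":0},{"jaw":-1,"tx":-0.1,"ty":0,"tz":-1.9,"ax":0,"ay":0,"az":0},{"jaw":-1,"tx":-0.1,"ty":0,"tz":-2.1,"ax":0,"ay":0,"az":0},{"jaw":-1,"tx":-0.1,"ty":0,"tz":-2.1,"ax":0,"ay":0,"az":0}]' >/dev/null;python3 st.py;python3 -m pendant '[{"jaw":-1,"tx":0,"ty":0,"tz":-0.2,"ax":0,"ay":0,"az":0},{"jaw":-1,"tx":0,"ty":0,"tz":-0.3,"ax":0,"ay":0,"az":0},{"jaw":-1,"tx":0,"ty":0,"tz":-0.3,"ax":0,"ay":0,"az":0}]' >/dev/null;python3 st.py
```

```text
t 7.47 pos [0.4769 0.1418 0.0362] yawY -104.2 tz [-0. -0. -1.] F [-0.3 -1.2 -4.2] w 0.0241 g 59.8 q6 1.97
t 7.85 pos [0.4769 0.1418 0.0333] yawY -104.2 tz [-0. -0. -1.] F [-0.1 -0.2 -4.2] w 0.0239 g 59.8 q6 1.97
```

```bash
python3 -m pendant '[{"jaw":-1,"tx":0,"ty":0,"tz":-0.1,"ax":0,"ay":0,"az":0},{"jaw":-1,"tx":0,"ty":0,"tz":-0.2,"ax":0,"ay":0,"az":0},{"jaw":-1,"tx":0,"ty":0,"tz":-0.2,"ax":0,"ay":0,"az":0},{"jaw":-1,"tx":0,"ty":0,"tz":-0.2,"ax":0,"ay":0,"az":0}]' >/dev/null;python3 st.py
```

```text
t 8.35 pos [0.4771 0.1413 0.0319] yawY -104.2 tz [ 0.    -0.001 -1.   ] F [-2.1 -4.4  4.7] w 0.0243 g 60.8 q6 1.97
```

Contact at TCP z = 0.032, matching the expected seat height. I'll release.

```bash
python3 -m pendant '[{"jaw":-1,"tx":0,"ty":-0.05,"tz":-0.05,"ax":0,"ay":0,"az":0},{"jaw":-0.2,"tx":0,"ty":-0.05,"tz":-0.05,"ax":0,"ay":0,"az":0},{"jaw":0.2,"tx":0,"ty":-0.05,"tz":0,"ax":0,"ay":0,"az":0},{"jaw":1,"tx":0,"ty":-0.05,"tz":0,"ax":0,"ay":0,"az":0},{"jaw":1,"tx":0,"ty":-0.05,"tz":0,"ax":0,"ay":0,"az":0},{"jaw":1,"tx":0,"ty":-0.05,"tz":0,"ax":0,"ay":0,"az":0},{"jaw":1,"tx":0,"ty":-0.05,"tz":0,"ax":0,"ay":0,"az":0}]' >/dev/null;python3 st.py;python3 -m pendant '[{"jaw":1,"tx":0,"ty":-0.05,"tz":2,"ax":0,"ay":0,"az":0},{"jaw":1,"tx":0,"ty":-0.05,"tz":5,"ax":0,"ay":0,"az":0},{"jaw":1,"tx":0,"ty":0,"tz":10,"ax":0,"ay":0,"az":0},{"jaw":1,"tx":0,"ty":8,"tz":12,"ax":0,"ay":0,"az":0},{"jaw":1,"tx":0,"ty":14,"tz":12,"ax":0,"ay":0,"az":0},{"jaw":1,"tx":0,"ty":18,"tz":12,"ax":0,"ay":0,"az":0},{"jaw":1,"tx":0,"ty":18,"tz":12,"ax":0,"ay":0,"az":0}]' >/dev/null;python3 st.py; python3 - <<'E'
from h import *
from rig import manip
d={n:manip.get_image(n) for n in("scene","top")};pickle.dump(d,open("d3.pkl","wb"))
m=np.hstack([crop(d["scene"]["pixels"],370,170,70,95,405,550),crop(d["top"]["pixels"],220,220,50,75,367,550)])
cv2.imwrite("pics/p4.png",m)
E
```

```text
t 9.22 pos [0.4769 0.1413 0.0313] yawY -104.2 tz [-0. -0. -1.] F [-0.1  0.3  0.4] w 0.0855 g 0.0 q6 1.97
t 10.1 pos [0.4768 0.3251 0.1513] yawY -104.0 tz [ 0.001  0.002 -1.   ] F [ 0.3 -0.9 -0.2] w 0.0856 g 0.0 q6 2.29
```

View pics/p4.png

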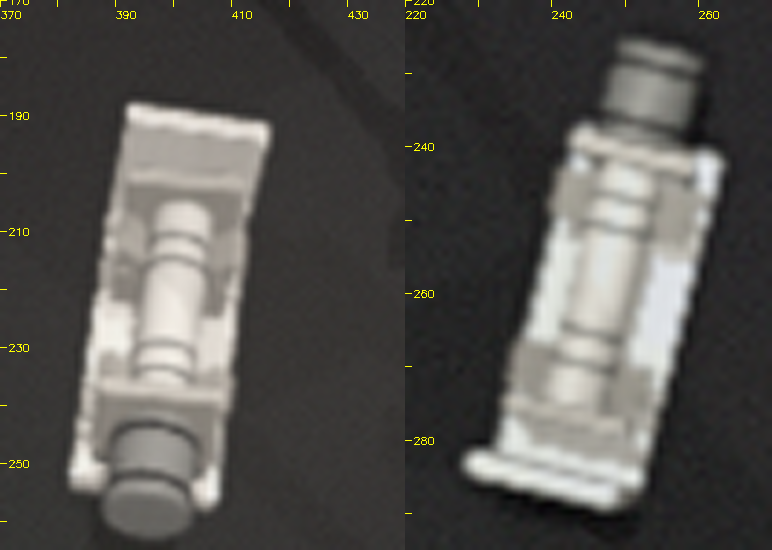

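The gauge sits in the cradle with both collars outside the saddles and the cap on, pointing away from the backstop (cap at top (253,230), scene (395,253)). I'll measure the cap's middle now.

```bash
python3 - <<'E'
from h import *
d=pickle.load(open("d3.pkl","rb"));S=d["scene"];T=d["top"]
ft=lambda x,y:((x-405+.5)/7.34-.5+220,(y+.5)/7.333-.5+220)
fs=lambda x,y:((x+.5)/5.786-.5+370,(y+.5)/5.789-.5+170)
P=lambda x,y:plane(T,ft(x,y),.045)[:2]
ce,cm,hr,hm=P(662,50),P(648,107),P(577,390),P(612,245)
print("capend",ce,"cap cross-section",cm,"rear",hr,"mid",hm)
v=ce-hr;print("yaw",np.degrees(np.arctan2(v[1],v[0])));u=v/np.linalg.norm(v);print("capmid from end",ce-.02*u)
X,e=tri(S,fs(147,512),T,ft(662,50));print("capend tri",X,e)
X,e=tri(S,fs(166,384),T,ft(636,150));print("collar top tri",X,e)
g=np.array([.4770,.1413]);print("dead reck capmid",g+.08*np.array([np.cos(np.radians(-14.2)),np.sin(np.radians(-14.2))]))
E
```

```text
capend [0.57315038 0.11766879] cap cross-section [0.54950428 0.12371068] rear [0.432864   0.15407939] mid [0.49247763 0.13914214]
yaw -14.549784484959776
capmid from end [0.55379178 0.12269321]
capend tri [0.57263231 0.11677546 0.04947324] 0.000731614178372442
collar top tri [0.52949894 0.12609949 0.0756962 ] 0.0021675164527471635
dead reck capmid [0.55455563 0.12167541]
```

Both estimates agree on the cap's middle, about (0.554, 0.122, 0.045). I'll move over it and down.

```bash
python3 -m pendant '[{"jaw":1,"tx":4,"ty":-5,"tz":0,"ax":0,"ay":0,"az":-0.3},{"jaw":1,"tx":7.9,"ty":-10,"tz":0,"ax":0,"ay":0,"az":-0.3},{"jaw":1,"tx":7.9,"ty":-15,"tz":0,"ax":0,"ay":0,"az":-0.3},{"jaw":1,"tx":7.9,"ty":-20.3,"tz":0,"ax":0,"ay":0,"az":-0.3},{"jaw":1,"tx":7.9,"ty":-20.3,"tz":-1,"ax":0,"ay":0,"az":-0.3},{"jaw":1,"tx":7.9,"ty":-20.3,"tz":-2,"ax":0,"ay":0,"az":-0.3}]' >/dev/null;python3 st.py;python3 -m pendant '[{"jaw":1,"tx":0,"ty":0,"tz":-4,"ax":0,"ay":0,"az":0},{"jaw":1,"tx":0,"ty":0,"tz":-8,"ax":0,"ay":0,"az":0},{"jaw":1,"tx":0,"ty":0,"tz":-10.2,"ax":0,"ay":0,"az":0},{"jaw":1,"tx":0,"ty":0,"tz":-10.2,"ax":0,"ay":0,"az":0},{"jaw":1,"tx":0,"ty":0,"tz":-10.2,"ax":0,"ay":0,"az":0}]' >/dev/null;python3 st.py
```

```text
t 10.95 pos [0.5555 0.1172 0.1309] yawY -104.7 tz [-0.  0. -1.] F [-0.1 -0.8 -0.7] w 0.0855 g 0.0 q6 1.91
t 11.57 pos [0.5564 0.119  0.0299] yawY -104.5 tz [ 0.001  0.    -1.   ] F [ 0.1  0.2 -0.1] w 0.0853 g 0.0 q6 1.91
```

```bash
python3 -m pendant '[{"jaw":1,"tx":0,"ty":0.25,"tz":0,"ax":0,"ay":0,"az":0},{"jaw":1,"tx":0,"ty":0.25,"tz":0,"ax":0,"ay":0,"az":0},{"jaw":-1,"tx":0,"ty":0.25,"tz":0,"ax":0,"ay":0,"az":0},{"jaw":-1,"tx":0,"ty":0.25,"tz":0,"ax":0,"ay":0,"az":0},{"jaw":-1,"tx":0,"ty":0.25,"tz":0,"ax":0,"ay":0,"az":0},{"jaw":-1,"tx":0,"ty":0.25,"tz":0,"ax":0,"ay":0,"az":0},{"jaw":-1,"tx":0,"ty":0.25,"tz":0,"ax":0,"ay":0,"az":0},{"jaw":-1,"tx":0,"ty":0.25,"tz":0,"ax":0,"ay":0,"az":0},{"jaw":-1,"tx":0,"ty":0.25,"tz":0,"ax":0,"ay":0,"az":0}]' 40 >/dev/null;python3 st.py
```

```text
t 12.7 pos [0.5559 0.1201 0.0294] yawY -104.5 tz [-0.    -0.001 -1.   ] F [-0.8 -5.4  1.9] w 0.0348 g 40.3 q6 1.92
```

```bash
python3 -m pendant '[{"jaw":-1,"tx":0,"ty":-0.1,"tz":0,"ax":0,"ay":0,"az":0},{"jaw":-1,"tx":0.2,"ty":-0.15,"tz":0,"ax":0,"ay":0,"az":0},{"jaw":-1,"tx":0.4,"ty":-0.2,"tz":0,"ax":0,"ay":0,"az":0},{"jaw":-1,"tx":0.6,"ty":-0.25,"tz":0,"ax":0,"ay":0,"az":0},{"jaw":-1,"tx":0.8,"ty":-0.3,"tz":0,"ax":0,"ay":0,"az":0}]' >/dev/null;python3 st.py;  python3 -m pendant '[{"jaw":-1,"tx":0.2,"ty":-0.05,"tz":0,"ax":0,"ay":0,"az":0},{"jaw":-1,"tx":0.4,"ty":-0.1,"tz":0,"ax":0,"ay":0,"az":0},{"jaw":-1,"tx":0.6,"ty":-0.15,"tz":0,"ax":0,"ay":0,"az":0},{"jaw":-1,"tx":0.8,"ty":-0.2,"tz":0,"ax":0,"ay":0,"az":0}]' >/dev/null;python3 st.py
```

```text
t 13.32 pos [0.56   0.1188 0.0287] yawY -104.6 tz [-0.008  0.001 -1.   ] F [-9.6  2.1  7.1] w 0.0344 g 40.6 q6 1.91
t 13.82 pos [0.5707 0.1162 0.029 ] yawY -104.5 tz [-0.002  0.    -1.   ] F [-2.5 -1.7  1.4] w 0.0346 g 40.2 q6 1.91
```

The detent gave at about 10 N. I'll continue towards the stop.

```bash
python3 -m pendant '[{"jaw":-1,"tx":0.2,"ty":-0.05,"tz":0,"ax":0,"ay":0,"az":0},{"jaw":-1,"tx":0.4,"ty":-0.1,"tz":0,"ax":0,"ay":0,"az":0},{"jaw":-1,"tx":0.6,"ty":-0.15,"tz":0,"ax":0,"ay":0,"az":0},{"jaw":-1,"tx":0.8,"ty":-0.2,"tz":0,"ax":0,"ay":0,"az":0},{"jaw":-1,"tx":1.0,"ty":-0.25,"tz":0,"ax":0,"ay":0,"az":0},{"jaw":-1,"tx":1.2,"ty":-0.3,"tz":0,"ax":0,"ay":0,"az":0},{"jaw":-1,"tx":1.2,"ty":-0.3,"tz":0,"ax":0,"ay":0,"az":0}]' >/dev/null;python3 st.py;  python3 -m pendant '[{"jaw":-1,"tx":0.1,"ty":-0.03,"tz":0,"ax":0,"ay":0,"az":0},{"jaw":-1,"tx":0.2,"ty":-0.05,"tz":0,"ax":0,"ay":0,"az":0},{"jaw":-1,"tx":0.2,"ty":-0.05,"tz":0,"ax":0,"ay":0,"az":0}]' >/dev/null;python3 st.py
```

```text
t 14.7 pos [0.5844 0.1127 0.0293] yawY -104.5 tz [ 0.001 -0.    -1.   ] F [-1.9 -1.6 -0. ] w 0.0348 g 40.0 q6 1.9
t 15.07 pos [0.5856 0.1124 0.0293] yawY -104.5 tz [-0.001  0.    -1.   ] F [-4.  -1.  -0.2] w 0.0345 g 40.0 q6 1.9
```

```bash
for k in 1; do python3 -m pendant '[{"jaw":-1,"tx":0.1,"ty":-0.03,"tz":0,"ax":0,"ay":0,"az":0},{"jaw":-1,"tx":0.1,"ty":-0.03,"tz":0,"ax":0,"ay":0,"az":0}]' >/dev/null;python3 st.py;python3 -m pendant '[{"jaw":-1,"tx":0.1,"ty":-0.03,"tz":0,"ax":0,"ay":0,"az":0},{"jaw":-1,"tx":0.1,"ty":-0.03,"tz":0,"ax":0,"ay":0,"az":0}]' >/dev/null;python3 st.py; done
```

```text
t 15.32 pos [0.5856 0.1123 0.0291] yawY -104.6 tz [-0.003  0.    -1.   ] F [-5.3  0.7  2.3] w 0.035 g 40.1 q6 1.9
t 15.57 pos [0.5856 0.1123 0.029 ] yawY -104.6 tz [-0.005  0.001 -1.   ] F [-7.3  0.7  2.4] w 0.0348 g 40.1 q6 1.9
```

It's no longer moving and the force is rising, so the cap is at its stop. I'll ease off, release, lift clear and look.

```bash
python3 -m pendant '[{"jaw":-1,"tx":-0.2,"ty":0.05,"tz":0,"ax":0,"ay":0,"az":0},{"jaw":-0.2,"tx":-0.2,"ty":0.05,"tz":0,"ax":0,"ay":0,"az":0},{"jaw":0.2,"tx":-0.2,"ty":0.05,"tz":0,"ax":0,"ay":0,"az":0},{"jaw":1,"tx":-0.2,"ty":0.05,"tz":0,"ax":0,"ay":0,"az":0},{"jaw":1,"tx":-0.2,"ty":0.05,"tz":0,"ax":0,"ay":0,"az":0},{"jaw":1,"tx":-0.2,"ty":0.05,"tz":0,"ax":0,"ay":0,"az":0},{"jaw":1,"tx":-0.2,"ty":0.05,"tz":0,"ax":0,"ay":0,"az":0}]' >/dev/null;python3 st.py;python3 -m pendant '[{"jaw":1,"tx":-0.2,"ty":0,"tz":2,"ax":0,"ay":0,"az":0},{"jaw":1,"tx":-0.2,"ty":0,"tz":5,"ax":0,"ay":0,"az":0},{"jaw":1,"tx":-0.2,"ty":0,"tz":10,"ax":0,"ay":0,"az":0},{"jaw":1,"tx":0,"ty":8,"tz":12,"ax":0,"ay":0,"az":0},{"jaw":1,"tx":0,"ty":14,"tz":12,"ax":0,"ay":0,"az":0},{"jaw":1,"tx":0,"ty":20,"tz":12,"ax":0,"ay":0,"az":0},{"jaw":1,"tx":0,"ty":20,"tz":12,"ax":0,"ay":0,"az":0},{"jaw":1,"tx":0,"ty":20,"tz":12,"ax":0,"ay":0,"az":0}]' >/dev/null;python3 st.py; python3 - <<'E'
from h import *
from rig import manip
d={n:manip.get_image(n) for n in("scene","top")};pickle.dump(d,open("d4.pkl","wb"))
m=np.hstack([crop(d["scene"]["pixels"],370,180,70,95,405,550),crop(d["top"]["pixels"],220,215,50,75,367,550)])
cv2.imwrite("pics/p5.png",m)
E
```

```text
t 16.45 pos [0.5861 0.1122 0.0294] yawY -104.5 tz [ 0. -0. -1.] F [-1.3 -0.8 -0.4] w 0.0851 g 0.0 q6 1.9
t 17.45 pos [0.5855 0.3128 0.1489] yawY -104.4 tz [-0.001 -0.001 -1.   ] F [-0.4  0.1 -0.6] w 0.0856 g 0.0 q6 2.21
```

View pics/p5.png

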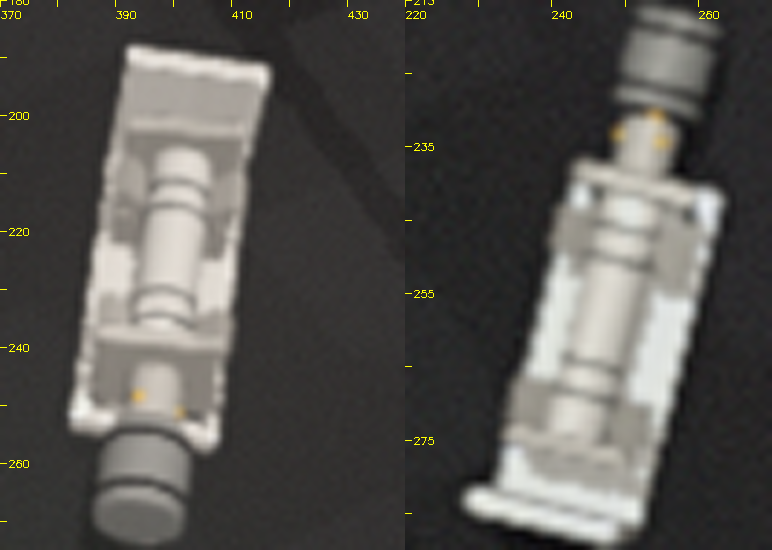

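The gauge rests in the cradle with both collars outside the saddles. The cap, at top (255,221) and scene (395,262), is clear of the bare nose, about 27 mm further out than before, and the hard stop was felt. I'll hand in.

```bash
python3 -c "
from rig import manip
print(manip.sign_off())"
```

```text
the job is handed in; nothing more can be done
None
```

The gauge is resting in the V cradle with its cap pointing away from the backstop and pulled off past the click to its stop; the job was handed in at about 17.5 s and no verdict was returned.

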